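# Fit the grating rotor and hold it down on its spring

## Task

Take the grating rotor with the orange grip out of the wooden rack and fit it to the cheese mill: turn it until its cross-shaped stem meshes with the cross-shaped socket, slide it fully home against the socket's spring, and keep pressing. Finish while still holding it down, since the spring pushes it back up if you let go. Leave the blue rotor in the rack and do not disturb anything else on the counter.

Things in the scene. Friction and masses are not known exactly. Their poses are not given: they have to be found in the camera images.
- rotor: Orange grating rotor, upright, 78.5 mm tall, 0.15 to 0.31 kg, the same after every quarter turn. Origin: lowest point of the stem, on its axis, z up. Stem z 0 to 23.5 mm: two crossing steel fins along x and y, 32 mm long, 7 mm thick, lowest 3.5 mm a wedge. Above it a collar 42 mm wide to z 33.5 and, level with it, four thin blades along +-x, +-y out to 46 mm. Starts with its origin at z 16.5 mm.
- grip (a point): Centre of the orange rotor's square grip, 24 x 24 mm with flats square to the rotor's x and y, 45 mm high (rotor z 33.5 to 78.5 mm), 56 mm above the rotor's origin. It is gripped here from above.
- blue_rotor: The other rotor, same in shape and size but with blue grip and collar; stands in the other hole of the rack (which hole varies) and stays there. Origin and axes as for the orange one.
- rack: Fixed wooden rack, 90 (its x) x 240 (its y) x 40 mm high, with two round holes 39 mm wide, 30 mm deep, at y = +65 and -65 mm. Origin: centre of the underside.
- mill: Fixed cheese mill: white housing 240 (its x) x 200 (its y) x 60 mm with a shallow steel pan on top (176 mm in diameter, rim 86 mm above the table). Origin: centre of the underside on the table; the drive hub stands on its z axis. Mill and rack may swap sides of the counter.
- socket (a point): Centre of the mouth of the cross-shaped socket in the square aluminium drive hub (42 mm), 104 mm above the table. z up; x and y run along the slots, each 9 mm wide, 37 mm long. The hub's angle varies; its drive is practically locked (1.5 N m). Fully home: the rotor's collar rests on the hub, its origin 23.5 mm below this point, in any of the four quarter turns.
- plunger (a joint): Depth in m by which the red sprung cross-shaped plunger inside the socket is pressed down. 0 = up, its top 12 mm below the socket's mouth; about 0.0115 when the rotor is fully home; stop at 0.012. Its spring pushes up with about 6 N at 0 and 12 N at 0.012, enough to lift the released rotor.
- jar: Small amber jar, 52 mm in diameter, 85 mm high, bystander between the task's things. Origin: centre of its underside.
- knife: Cheese knife lying near the robot, 220 mm long along its x, 30 mm wide, 16 mm high, bystander. Origin: where handle and blade meet, on the table.
- tomme: Small brown cheese wheel, 144 mm in diameter, 58 mm high, bystander. Origin: centre of its underside.
- bowl: White bowl, 120 mm in diameter, 50 mm high, bystander. Origin: centre of its underside.
- brush: Hand brush lying along its x, bystander. Origin on its underside.
- block: Orange block of cheese, 65 x 110 x 70 mm, on a 20 mm wooden board at the far side, bystander. Origin: centre of its underside.
Things that resemble listed ones, but are neither listed nor needed, are in the scene too. There is more than one size of the rotor; the job needs the smaller.

How it is judged:
On the way, in this order (a step that is already met when the one before it is completed fails the run):
1. the orange rotor is lifted out of the rack (height (world z) of rotor above 0.055 m and contact force between rotor and rack below 0.1 N and contact force between the fingers and rotor above 0.5 N), for 0.1 s.
2. its stem has meshed with the socket (8 mm in) (z of rotor in the frame of socket below -0.008 m and horizontal distance between rotor and socket below 0.005 m).
At the end, for the whole second after the job is handed in: Orange rotor home in the socket: stem tip 21 mm or more below the mouth (23.5 is home), within 3 mm of its axis, upright within 4 degrees, fins along the slots within 11 degrees, plunger pressed 9 mm or more, rotor still (under 20 mm/s) with the fingers pushing on it by over 2 N (z of rotor in the frame of socket below -0.021 m and horizontal distance between rotor and socket below 0.003 m and angle between rotor's own z axis and vertical below 0.07 rad and (angle between the x axis of rotor and the x axis of socket, either way round below 0.2 rad or angle between the x axis of rotor and the y axis of socket, either way round below 0.2 rad) and value of joint plunger above 0.009 m and contact force between the fingers and rotor above 2 N and linear speed of rotor below 0.02 m/s); the arm keeps its last pose, push and grip.
It fails at once if the blue rotor is moved by more than 30 mm (distance of blue_rotor from where it was at the start of the episode above 0.03 m).
It fails at once if another thing on the counter is moved by more than 30 mm (distance of any of tomme, jar, bowl, knife, brush, block from where it was at the start of the episode above 0.03 m).
It also fails if it takes over 45 s, if anything falls off the work surface, if the arm or the gripper's body presses on something with over 40 N, if the wrist force passes 120 N, or if a joint passes its speed limit or range.

## Robot

A 7-joint arm with a two-finger parallel gripper is mounted at the origin on the work surface. World frame = base frame: x ahead of the robot, y to its left, z up, the work surface at z = 0. Lengths are in m, angles in rad, forces in N, time in s.
With the tool pointing down it reaches from about 0.425 to 0.925 m from the base axis. Payload 6.8 kg.
Tool frame: the origin (TCP) lies at the very end of the fingers, on their centre line; the grasp point (between the pads) lies 19 mm behind it (bot.grip_depth is the distance from the TCP to the grasp point, in m); z points along the fingers, y is the direction in which the jaws open and shut (so a half turn about z gives the same grasp; the last joint's range is limited). The gripper opens to 85 mm and grips with 20 to 120 N. Pads are 22 mm wide; open, the fingers measure 114 mm over their backs; the gripper's body (76 mm by 85 mm) begins 54 mm behind the grasp point. The pads swing forward as they close: fully open they stand 13 mm farther back than shut.
Start: joints at [1.181, 0.477, 0.022, 1.555, -0.011, 1.109, -0.083], TCP at [0.188, -0.648, 0.231] pointing down, gripper open.
Joint ranges: [-2.96, 2.96], [-0.34, 2.1], [-1.41, 1.46], [0.24, 2.44], [-1.37, 4.51], [0.17, 1.92], [-2.96, 2.96]. Speed limits (rad/s): [2.39, 2.39, 3.14, 3.14, 3.14, 3.14, 3.14].

## Interface

Orientations are given as a unit quaternion [w, x, y, z].
In Python, from station import bot gives the robot as it stands.
- The arm moves only by the tool step_arm, never from a script. Its argument "increments" is a list of rows, each a list of 7 numbers: the shift along the world's x, y, z in m, then the turn, a rotation vector about the world's x, y, z in degrees, then the gripper command: -1 is fully open, 1 is shut, values between are in proportion. In form: [[dx, dy, dz, rx, ry, rz, fingers], ...]. A call has 1 to 10 rows; each row is the pose to reach, as a shift and turn from the pose commanded when the call began; what a row does not reach only later rows make up. A row lasts 1/12 s, in which the tool goes at most 41.7 mm and 7.16 degrees, less where a joint would pass 70% of its speed; a pose out of reach is approached as far as the arm can. A call with a gripper value outside its range is refused whole. The fingers move at their own pace and stop on an object; "force" is the grip in N (left out, the last holds). Time passes only in rows, so rows that repeat a pose let the fingers close. It gives the time, the measured TCP pose, the force and the opening at its end, in the units of the state.
- bot.get_obs(): the state, without advancing time (a new reading comes with each control period).
- bot.read_camera(name): name is "scene" or "top" or "wrist"; returns a dict with "color" (400x640x3 uint8, red, green, blue), "intrinsics" (3x3 intrinsics, pixels), "D" ([k1, k2, p1, p2, k3] as OpenCV has them; the pictures are not rectified), "extrinsics" (4x4, takes a point from camera to world coordinates). Camera axes: x right, y up, looking along -z (the intrinsics and any distortion apply to the point x, -y, -z); pixel columns grow to the right and rows downward; lengths in m; the calibration is good to about 2 mm. A picture is of the moment at which its call begins. There is no depth.
- bot.hand_in(): hands the job in, once; it reports no verdict.
Trained networks look in the newest picture that a camera, given by its name, has taken for a name from the list of things; names that differ only in an ending like _2 or _b are one class to them, and where a whole thing is asked for, a point or a joint stands for the part that bears it (a point fixed in the world has none). Each returns a list of dicts, best first, with "conf" (0 to 1); they miss things now and then, are a little off and sometimes report something else, mostly with a low value. They report only what shows in the picture. A call takes as long as a camera call. They do not tell look-alikes from the thing itself.
- bot.recognise(thing, camera): "location" ([column, row] as shares, 0 to 1, of the picture: columns of its width, rows of its height, amid what is visible of it).
- bot.place_of(thing, camera): "location" ([column, row] as shares, 0 to 1, of the picture: columns of its width, rows of its height: a listed point, or the origin of a listed thing).
The state is a dict: "t": time; "q": joint angles; "joint_vel": joint speeds; "joint_torque": joint torques, N m; "eef_pos": TCP position; "tool_rot": TCP orientation; "contact_force": force on the tool from outside, world axes, zero at the start; "torque": the same for the moment, N m; "gripper_width": opening from 0.0 (shut) to 1.0 (fully open).
Only numpy, scipy, OpenCV 4.12 (cv2) and the standard library are available. Lean on these libraries where they do the work, as an engineer would, in place of code of your own. Each camera call takes 0.05 s, during which the arm holds its last target.

## Working session

There is one attempt and no reset: what is moved stays moved. The work goes in short steps, Python scripts to look and compute and a tool call to move; the robot and the scene stay as the last step left them, time stands still between calls to the robot, and variables do not carry over. Pictures are saved under pics/ and viewed, and the job is handed in when it is done.

Besides the shell and the picture viewer there is one more tool, called after "Call:" in YAML: its name, and indented under it one key for each argument. step_arm: Moves the arm, as the interface text tells. Its arguments: {"type":"object","properties":{"increments":{"type":"array","items":{"type":"array","items":{"type":"number"}}},"force":{"type":"number"}},"required":["increments"]}

```bash
mkdir -p pics; ls
cat > h.py <<'E'
from station import bot
import numpy as np, cv2
def save(cam,name):
    c=bot.read_camera(cam); cv2.imwrite('pics/'+name,c['color'][:,:,::-1]); return c
def ray(c,px):
    K=np.array(c['intrinsics']);D=np.array(c['D']);T=np.array(c['extrinsics'])
    u=cv2.undistortPoints(np.array([[px]],float),K,D)[0,0]
    d=T[:3,:3]@np.array([u[0],-u[1],-1]); return T[:3,3],d
def at_z(c,px,z):
    o,d=ray(c,px); return o+d*(z-o[2])/d[2]
def proj(c,P):
    K=np.array(c['intrinsics']);D=np.array(c['D']);T=np.array(c['extrinsics'])
    P=np.atleast_2d(np.array(P,float)); p=(P-T[:3,3])@T[:3,:3]; p=p*[1,-1,-1]
    return cv2.projectPoints(p,np.zeros(3),np.zeros(3),K,D)[0][:,0]
def tri(obs):
    A=np.zeros((3,3));b=np.zeros(3)
    for c,px in obs:
        o,d=ray(c,px);d=d/np.linalg.norm(d);M=np.eye(3)-np.outer(d,d);A+=M;b+=M@o
    return np.linalg.solve(A,b)
E
python3 - <<'E'
from h import *
for n in ('scene','top','wrist'):
    c=save(n,n+'0.png'); print(n,np.array(c['extrinsics'])[:3,3].round(3))
    for t in ('rotor','grip','blue_rotor','rack','mill','socket','jar','knife','tomme'):
        print(t,[((np.array(r['location'])*[640,400]).round(1).tolist(),round(r['conf'],2)) for r in bot.place_of(t,n)][:4])
print(bot.get_obs())
E
```

```text
pics
scene [1.095 0.439 0.933]
rotor [([363.8, 246.4], 0.74)]
grip [([425.3, 206.2], 0.84), ([386.9, 258.3], 0.56)]
blue_rotor [([405.7, 265.7], 0.57)]
rack [([386.2, 257.6], 0.82), ([250.5, 135.7], 0.16)]
mill [([286.3, 179.4], 0.67)]
socket [([284.5, 155.4], 0.74)]
jar [([297.8, 236.5], 0.71)]
knife [([358.8, 185.7], 0.66)]
tomme [([462.6, 329.9], 0.87), ([250.0, 133.4], 0.63)]
top [ 0.408 -0.016  1.743]
rotor [([252.0, 262.3], 0.61), ([377.3, 219.3], 0.58), ([267.2, 202.3], 0.51), ([323.5, 177.9], 0.19)]
grip [([246.4, 262.7], 0.84), ([266.1, 203.4], 0.71), ([381.5, 216.5], 0.63)]
blue_rotor [([232.8, 208.8], 0.47)]
rack [([250.9, 207.4], 0.65)]
mill [([378.5, 219.5], 0.62)]
socket [([382.6, 215.3], 0.53)]
jar [([321.4, 178.5], 0.55)]
knife [([321.3, 261.9], 0.59), ([250.1, 209.8], 0.33), ([328.5, 142.1], 0.24)]
tomme [([173.1, 198.4], 0.86), ([379.5, 219.8], 0.51)]
wrist [ 0.27  -0.624  0.374]
rotor []
grip []
blue_rotor []
rack []
mill []
socket []
jar []
knife []
tomme []
{'t': 1.5, 'q': array([ 1.18090875,  0.47695973,  0.02237001,  1.55542129, -0.01148058,
        1.10926658, -0.08313276]), 'joint_vel': array([-0.00042033,  0.00058633, -0.00134434, -0.00021719,  0.00033999,
       -0.0011539 ,  0.00087894]), 'joint_torque': array([-8.31919169e-04, -5.96305239e+01,  1.60606138e+00, -2.81540841e+01,
        1.24241938e-02,  1.57483257e-03,  1.72703426e-05]), 'eef_pos': array([ 0.18772333, -0.64838952,  0.23132535]), 'tool_rot': array([3.45485803e-05, 9.90092198e-01, 1.40418799e-01, 1.33950246e-05]), 'contact_force': array([ 0.48244914, -0.74211489,  0.68782493]), 'torque': array([ 0.05888206, -0.01453802, -0.02405656]), 'gripper_width': 1.0013915935882551}
```

View pics/scene0.png

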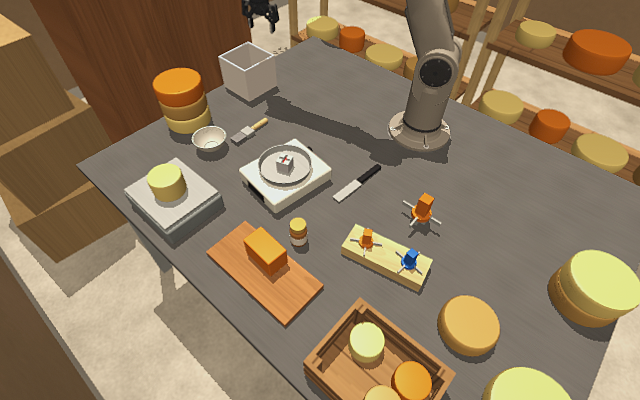

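View pics/top0.png

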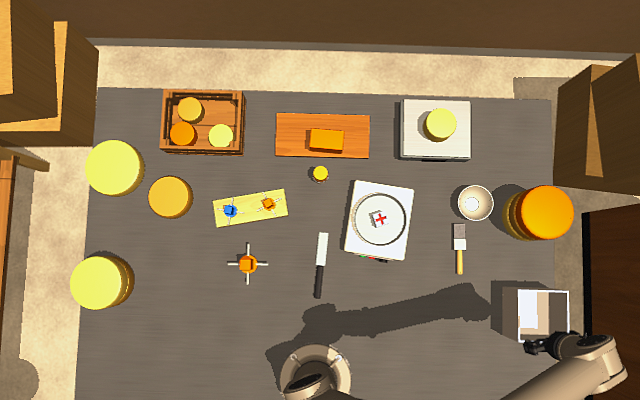

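The scene view shows the rack with orange (367,238) and blue (410,259) rotors and the mill hub at (285,160). In the top view the small orange rotor is at (268,203), blue at (231,210), and the hub at (380,217). The larger look-alike stands on the table at (247,264).

Run:
```python
from h import *
s=bot.read_camera('scene');t=bot.read_camera('top');w=bot.read_camera('wrist')
print('grip top', at_z(t,(267.5,203),.09),'scene',at_z(s,(367,236),.085), tri([(t,(267,203)),(s,(367,237))]))
print('sock', at_z(t,(381,217.5),.104),at_z(s,(284.8,158),.104))
print('blue',at_z(t,(230.5,210.5),.09))
for nm,P in dict(bigrotor=(247,264),jar=(320,173)).items(): print(nm,at_z(t,P,.08))
o=bot.get_obs()
T=np.array(w['extrinsics']);print(T.round(3)); print(np.array(w['intrinsics']),w['D'])
from scipy.spatial.transform import Rotation as R
q=o['tool_rot'];print(R.from_quat([q[1],q[2],q[3],q[0]]).as_matrix().round(3))
def crop(c,x,y,n,r=30,k=10):
    cv2.imwrite('pics/'+n,cv2.resize(c['color'][y-r:y+r,x-r:x+r,::-1],None,fx=k,fy=k,interpolation=cv2.INTER_CUBIC))
crop(t,380,218,'hubtop.png',r=22,k=13);crop(t,255,206,'racktop.png',r=40,k=12)
```

```text
grip top [0.57029757 0.1707746  0.09      ] scene [0.57711886 0.17330967 0.085     ] [0.57247621 0.17305283 0.07418926]
sock [ 0.53277045 -0.19528506  0.104     ] [ 0.52645464 -0.19530508  0.104     ]
blue [0.5425198 0.2894665 0.09     ]
bigrotor [0.37239848 0.23001348 0.08      ]
jar [0.67479326 0.00408494 0.08      ]
[[ 0.278  0.908  0.313  0.27 ]
 [-0.96   0.263  0.09  -0.624]
 [-0.    -0.325  0.946  0.374]
 [ 0.     0.     0.     1.   ]]
[[306.10581437   0.         319.67099269]
 [  0.         306.10581437 200.82325674]
 [  0.           0.           1.        ]] [-0.03599742  0.          0.          0.          0.        ]
[[ 0.961  0.278  0.   ]
 [ 0.278 -0.961 -0.   ]
 [ 0.     0.    -1.   ]]
```

```bash
cd pics; python3 -c "
import cv2,numpy as np
a=cv2.imread('hubtop.png');b=cv2.imread('racktop.png')
a=cv2.resize(a,(400,400));b=cv2.resize(b,(400,400));cv2.imwrite('both.png',np.hstack([a,b]))"
```

```text
(no output)
```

View pics/both.png

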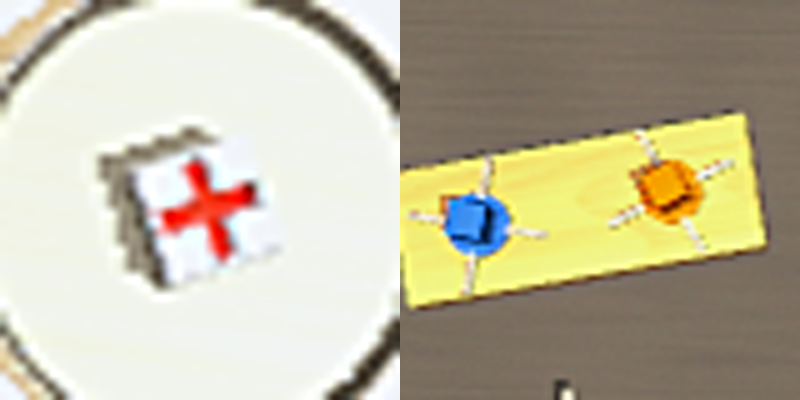

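Call:
step_arm:
  increments:
    - [0.02, 0.02, 0.03, 0, 0, 0, -1]
    - [0.3, 0.41, 0.07, 0, 0, 6, -1]
    - [0.3, 0.41, 0.07, 0, 0, 6, -1]
    - [0.3, 0.41, 0.07, 0, 0, 6, -1]
    - [0.3, 0.41, 0.07, 0, 0, 6, -1]
    - [0.3, 0.41, 0.07, 0, 0, 11, -1]
    - [0.3, 0.41, 0.07, 0, 0, 11, -1]
    - [0.3, 0.41, 0.07, 0, 0, 11, -1]
    - [0.3, 0.41, 0.07, 0, 0, 11, -1]
    - [0.3, 0.41, 0.07, 0, 0, 11, -1]

```text
t: 2.48
eef_pos: [0.4265, -0.3231, 0.293]
tool_rot: [0.0, 0.972, 0.235, 0.0]
contact_force: [-0.2, -0.5, 0.1]
gripper_width: 1.003
```

Call:
step_arm:
  increments:
    - [0.1, 0.128, -0.06, 0, 0, 0, -1]
    - [0.1, 0.128, -0.06, 0, 0, 0, -1]
    - [0.1, 0.128, -0.06, 0, 0, 0, -1]
    - [0.1, 0.128, -0.06, 0, 0, 0, -1]
    - [0.1, 0.128, -0.06, 0, 0, 0, -1]
    - [0.1, 0.128, -0.06, 0, 0, 0, -1]

```text
t: 2.98
eef_pos: [0.5268, -0.1931, 0.2313]
tool_rot: [-0.001, 0.971, 0.238, -0.0]
contact_force: [-0.1, -1.0, -0.4]
gripper_width: 0.999
```

Run:
```python
from h import *
c=save('wrist','w1.png')
for t in ('socket','mill'):
    print(t,[((np.array(r['location'])*[640,400]).round(1).tolist(),round(r['conf'],2)) for r in bot.place_of(t,'wrist')][:4])
np.save('w1.npy',dict(c),allow_pickle=True);o=bot.get_obs();print(o['eef_pos'],o['tool_rot'],o['joint_vel'])
```

```text
socket [([326.5, 189.4], 0.93), ([553.5, 225.6], 0.44)]
mill [([321.2, 166.3], 0.61)]
[ 0.52501271 -0.19870908  0.23287827] [ 5.73172245e-04  9.72338932e-01  2.33573675e-01 -1.08532711e-04] [ 0.01537068 -0.00902979  0.00724638 -0.00063948 -0.00246238 -0.00063438
 -0.00221955]
```

View pics/w1.png

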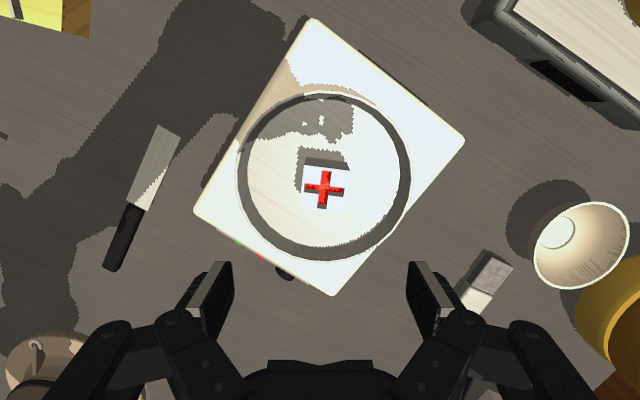

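Run:
```python
from h import *
c=np.load('w1.npy',allow_pickle=True).item()
im=c['color'];x,y,r=326,185,40
cv2.imwrite('pics/w1z.png',cv2.resize(im[y-r:y+r,x-r:x+r,::-1],None,fx=7,fy=7,interpolation=cv2.INTER_NEAREST))
print(at_z(c,(326.5,189.4),.104))
```

```text
[ 0.53288285 -0.196599    0.104     ]
```

View pics/w1z.png

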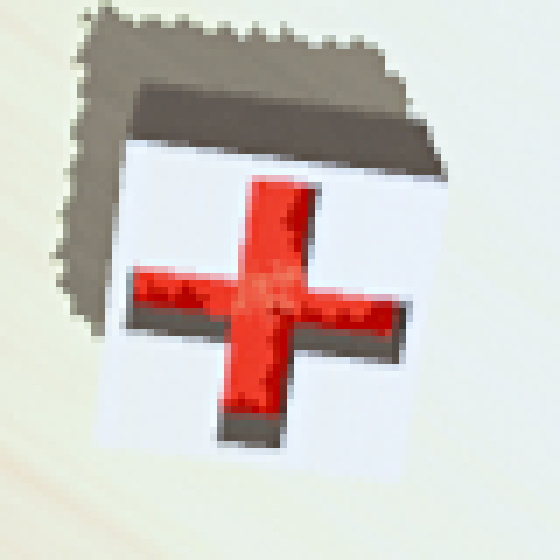

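```bash
cat > fit.py <<'E'
from h import *
from scipy.optimize import minimize
def fit_socket(c,seed=None):
    im=c['color'].astype(int); p0=np.array([0.531,-0.196])
    if seed is not None: p0=np.array(seed)
    # supersampled grid on z=.104 plane -> brightness
    g=np.arange(-.03,.0301,.0005);X,Y=np.meshgrid(g,g)
    P=np.c_[p0[0]+X.ravel(),p0[1]+Y.ravel(),np.full(X.size,.104)]
    uv=proj(c,P).astype(np.float32)
    s=cv2.remap(c['color'],uv[:,0].reshape(X.shape),uv[:,1].reshape(X.shape),cv2.INTER_LINEAR)
    return p0,g,X,Y,s
def cross(X,Y,x,y,a,L=.037,W=.009,k=2000):
    u=np.cos(a)*(X-x)+np.sin(a)*(Y-y);v=-np.sin(a)*(X-x)+np.cos(a)*(Y-y)
    S=lambda d:1/(1+np.exp(-np.clip(d*k,-50,50)))
    A=S(L/2-abs(u))*S(W/2-abs(v));B=S(L/2-abs(v))*S(W/2-abs(u))
    return np.maximum(A,B)
def run(c,seed=None,z=None):
    p0,g,X,Y,s=fit_socket(c,seed)
    cv2.imwrite('pics/rect.png',cv2.resize(s[:,:,::-1],None,fx=4,fy=4))
    dark=(s[:,:,1]<150).astype(float)
    best=None
    for a0 in np.radians([5,15,25,35,45,-5,-15,-25,-35]):
        def f(p):
            m=cross(X,Y,p[0],p[1],p[2])
            w=(np.hypot(X-p[0],Y-p[1])<.0205)
            return ((m-dark)**2*w).sum()-0*w.sum()
        r=minimize(f,[0,0,a0],method='Nelder-Mead',options=dict(initial_simplex=[[0,0,a0],[.004,0,a0],[0,.004,a0],[0,0,a0+.15]],xatol=1e-5,fatol=.01,maxiter=500))
        if best is None or r.fun<best.fun: best=r
    return p0+best.x[:2],np.degrees(best.x[2]),best.fun,dark.sum()
if __name__=='__main__':
    c=np.load('w1.npy',allow_pickle=True).item(); print(run(c))
E
python3 fit.py
```

```text
(array([ 0.53144899, -0.19441574]), np.float64(20.002064366425955), np.float64(127.9595973199311), np.float64(4262.0))
```

Call:
step_arm:
  increments:
    - [0.025, 0.15, 0.02, 0, 0, 0, -1]
    - [0.045, 0.365, -0.02, 0, 0, 0, -1]
    - [0.045, 0.365, -0.02, 0, 0, 0, -1]
    - [0.045, 0.365, -0.02, 0, 0, 0, -1]
    - [0.045, 0.365, -0.02, 0, 0, 0, -1]
    - [0.045, 0.365, -0.02, 0, 0, 0, -1]
    - [0.045, 0.365, -0.02, 0, 0, 0, -1]
    - [0.045, 0.365, -0.02, 0, 0, 0, -1]
    - [0.045, 0.365, -0.02, 0, 0, 0, -1]
    - [0.045, 0.365, -0.02, 0, 0, 0, -1]

```text
t: 3.97
eef_pos: [0.5703, 0.1755, 0.2132]
tool_rot: [-0.002, 0.971, 0.238, 0.001]
contact_force: [0.4, 1.8, 0.8]
gripper_width: 1.002
```

Run:
```python
from h import *
c=save('wrist','w2.png')
for t in ('grip','rotor'):
    print(t,[((np.array(r['location'])*[640,400]).round(1).tolist(),round(r['conf'],2)) for r in bot.place_of(t,'wrist')][:4])
np.save('w2.npy',dict(c),allow_pickle=True);o=bot.get_obs();print(o['eef_pos'],o['tool_rot'],o['joint_vel'])
```

```text
grip [([326.9, 187.6], 0.9), ([490.5, 161.2], 0.25)]
rotor [([326.5, 173.6], 0.6)]
[0.57125435 0.16599784 0.21279295] [7.22829907e-04 9.72333914e-01 2.33594105e-01 1.79040074e-04] [ 0.02197934 -0.00688854  0.0179822   0.00987779  0.00054325 -0.00226787
 -0.00158842]
```

View pics/w2.png

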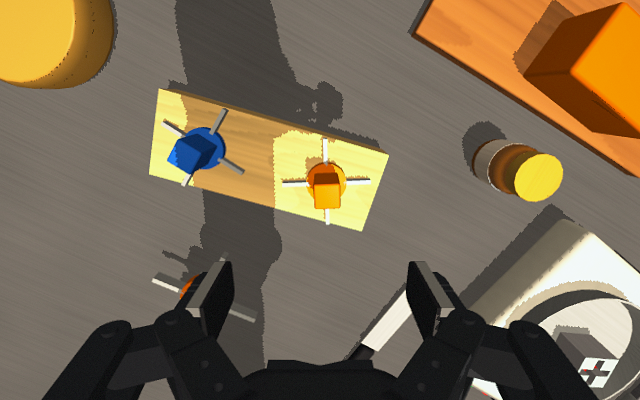

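View pics/rect.png

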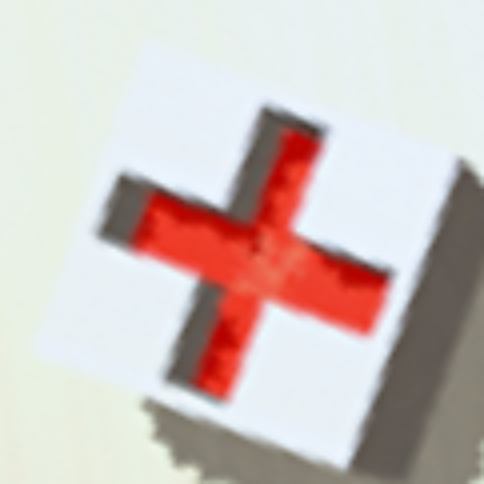

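Wrist view: the orange rotor is at (326,185) with its blades nearly aligned with the image axes. The blue one is at (195,150). The rectified hub shows the cross cleanly.

Run:
```python
from h import *
c=np.load('w2.npy',allow_pickle=True).item()
print(at_z(c,(326.9,187.6),.0725),at_z(c,(326.5,173.6),.0165))
t=bot.read_camera('top')
print(at_z(t,(266.1,203.4),.0725))
im=c['color'];x,y,r=326,182,50
# predicted overlay
def model(px,py,a):
    a=np.radians(a);R=np.array([[np.cos(a),-np.sin(a)],[np.sin(a),np.cos(a)]])
    pts=[]
    for z,h in((.095,.012),(.050,.012)):
        for s in((1,1),(1,-1),(-1,-1),(-1,1)): pts.append([*(R@(np.array(s)*h)+[px,py]),z])
    for s in((1,0),(0,1),(-1,0),(0,-1)): pts.append([*(R@(np.array(s)*.046)+[px,py]),.049])
    return np.array(pts)
z=cv2.resize(im[y-r:y+r,x-r:x+r,::-1],None,fx=6,fy=6,interpolation=cv2.INTER_CUBIC)
for p in proj(c,model(.5715,.172,28)):
    q=((p-[x-r,y-r]+.5)*6).astype(int); cv2.circle(z,tuple(int(v) for v in q),3,(255,0,255),-1)
cv2.imwrite('pics/w2z.png',z)
```

```text
[0.57507381 0.17082407 0.0725    ] [0.57550376 0.1703936  0.0165    ]
[0.57056988 0.17727379 0.0725    ]
```

View pics/w2z.png

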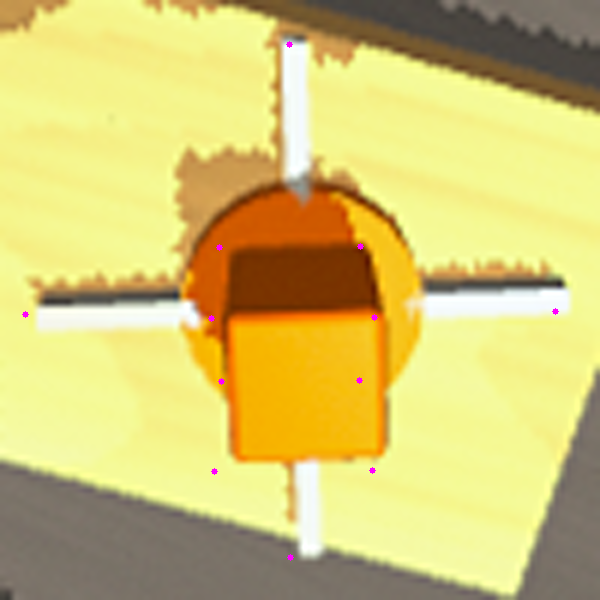

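Run:
```python
from h import *
from scipy.optimize import least_squares
c=np.load('w2.npy',allow_pickle=True).item()
def model(px,py,a):
    R=np.array([[np.cos(a),-np.sin(a)],[np.sin(a),np.cos(a)]])
    L=[((1,1),.012,.095),((1,-1),.012,.095),((-1,-1),.012,.095),((-1,1),.012,.095),((1,0),.046,.049),((0,1),.046,.049),((-1,0),.046,.049),((0,-1),.046,.049)]
    return np.array([[*(R@(np.array(s)*h)+[px,py]),z] for s,h,z in L])
x,y,r=326,182,50
obs=np.array([[232,316],[382,311],[385,456],[232,460],[292,42],[568,300],[310,553],[38,318]])/6-.5+[x-r,y-r]
P=proj(c,model(.5715,.172,np.radians(28)))
order=[int(np.argmin(np.hypot(*(obs-p).T))) for p in P];print(order)
f=lambda p:(proj(c,model(*p))-obs[order]).ravel()
s=least_squares(f,[.5715,.172,np.radians(28)]);print(s.x[:2],np.degrees(s.x[2]),(s.fun.reshape(-1,2)).round(1).tolist())
```

```text
[0, 1, 2, 3, 4, 7, 6, 5]
[0.57343853 0.17061834] 29.669590718460565 [[-1.4, -0.3], [0.7, -0.4], [0.6, 0.9], [-0.3, 1.1], [0.4, -0.6], [-0.1, -0.3], [0.0, -0.2], [0.1, -0.3]]
```

Call:
step_arm:
  increments:
    - [0.002, 0.005, -0.04, 0, 0, 2.7, -1]
    - [0.002, 0.005, -0.075, 0, 0, 2.7, -1]
    - [0.002, 0.005, -0.09, 0, 0, 2.7, -1]
    - [0.002, 0.005, -0.09, 0, 0, 2.7, -1]
    - [0.002, 0.005, -0.09, 0, 0, 2.7, -1]
  force: 80

```text
t: 4.58
eef_pos: [0.573, 0.1706, 0.1224]
tool_rot: [0.001, 0.967, 0.256, -0.001]
contact_force: [0.5, 0.2, 0.2]
gripper_width: 0.997
```

Run:
```python
from h import *
c=save('wrist','w3.png')
o=bot.get_obs();print(o['eef_pos'],o['tool_rot'],2*np.degrees(np.arctan2(o['tool_rot'][2],o['tool_rot'][1])),o['contact_force'])
```

```text
[0.5737801  0.17162106 0.12365693] [2.80596853e-04 9.66622708e-01 2.56202903e-01 7.30861673e-04] 29.689758238528977 [ 0.07868094 -0.00518236  0.510089  ]
```

View pics/w3.png

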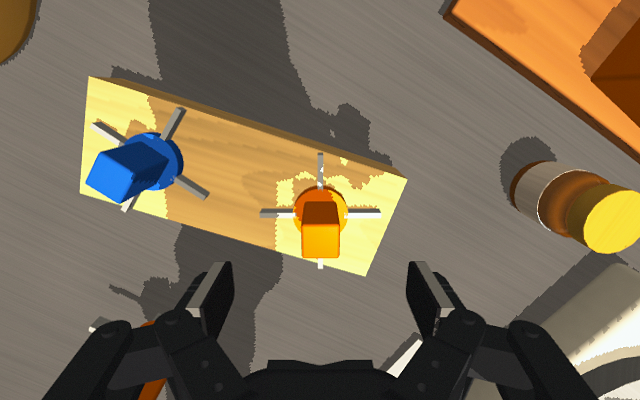

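The rotor at (320,240) is centred between the open fingers and square to them, so I'm descending to grip.

Call:
step_arm:
  increments:
    - [0, -0.0005, -0.035, 0, 0, 0, -1]
    - [0, -0.0005, -0.066, 0, 0, 0, -1]
    - [0, -0.0005, -0.066, 0, 0, 0, -1]
    - [0, -0.0005, -0.066, 0, 0, 0, -1]
    - [0, -0.0005, -0.066, 0, 0, 0, 1]
    - [0, -0.0005, -0.066, 0, 0, 0, 1]
    - [0, -0.0005, -0.066, 0, 0, 0, 1]
    - [0, -0.0005, -0.066, 0, 0, 0, 1]
    - [0, -0.0005, -0.066, 0, 0, 0, 1]
    - [0, -0.0005, -0.066, 0, 0, 0, 1]
  force: 80

```text
t: 5.47
eef_pos: [0.5735, 0.1728, 0.0576]
tool_rot: [0.0, 0.966, 0.257, 0.001]
contact_force: [-0.6, -1.2, 5.9]
gripper_width: 0.274
```

Run:
```python
from h import *
o=bot.get_obs();print(o['eef_pos'],o['contact_force'],o['gripper_width'],o['torque'])
```

```text
[0.57348347 0.17278801 0.05758944] [-0.62897255 -1.21533843  5.87388614] 0.27437691978239126 [-0.14808047  0.19298405 -0.0110211 ]
```

Call:
step_arm:
  increments:
    - [0, 0, 0.03, 0, 0, 0, 1]
    - [0, 0, 0.065, 0, 0, 0, 1]
    - [0, 0, 0.1, 0, 0, 0, 1]
    - [0, 0, 0.13, 0, 0, 0, 1]
    - [0, 0, 0.165, 0, 0, 0, 1]
    - [0, 0, 0.165, 0, 0, 0, 1]
    - [0, 0, 0.165, 0, 0, 0, 1]

```text
t: 6.05
eef_pos: [0.5737, 0.1731, 0.2236]
tool_rot: [-0.0, 0.966, 0.257, 0.002]
contact_force: [0.6, -1.1, -1.8]
gripper_width: 0.267
```

Run:
```python
from h import *
c=save('wrist','w4.png')
o=bot.get_obs();print(o['eef_pos'],o['contact_force'],o['gripper_width'],o['tool_rot'])
```

```text
[0.57244666 0.17251178 0.22149569] [-1.1615602  -0.00514673 -2.61571101] 0.2707554101343943 [1.45771021e-04 9.66285652e-01 2.57472305e-01 1.72382895e-04]
```

View pics/w4.png

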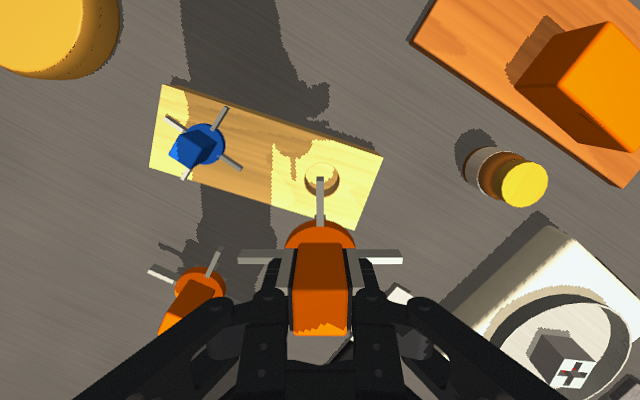

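Rotor lifted, hole empty at (322,178), blue untouched. Blade tips at (238,257), (403,257), (320,178) let me locate the rotor in the tool frame.

Run:
```python
from h import *
from scipy.spatial.transform import Rotation as R
from scipy.optimize import least_squares
c=bot.read_camera('wrist');o=bot.get_obs()
np.save('w4.npy',dict(c),allow_pickle=True)
q=o['tool_rot'];M=R.from_quat([q[1],q[2],q[3],q[0]]).as_matrix();p=o['eef_pos'];print(p,o['contact_force'])
im=c['color'][150:350,220:420,::-1]
z=cv2.resize(im,None,fx=3,fy=3,interpolation=cv2.INTER_CUBIC)
T=np.array([[.046,0],[0,.046],[0,-.046],[.021,0]])
for x0 in (0,):
    pts=np.array([p+M@np.array([a+x0,b,.0085]) for a,b in T])  # tool z down
    for u in proj(c,pts):
        print(u.round(1)); v=((u-[220,150]+.5)*3).astype(int);cv2.circle(z,tuple(int(k) for k in v),3,(255,0,255),-1)
cv2.imwrite('pics/w4z.png',z)
```

```text
[0.57177622 0.17215213 0.22025652] [-0.34041939 -0.0373728  -2.53489442]
[319.6 178.5]
[401.1 257.7]
[238.  257.7]
[319.6 223.4]
```

View pics/w4z.png

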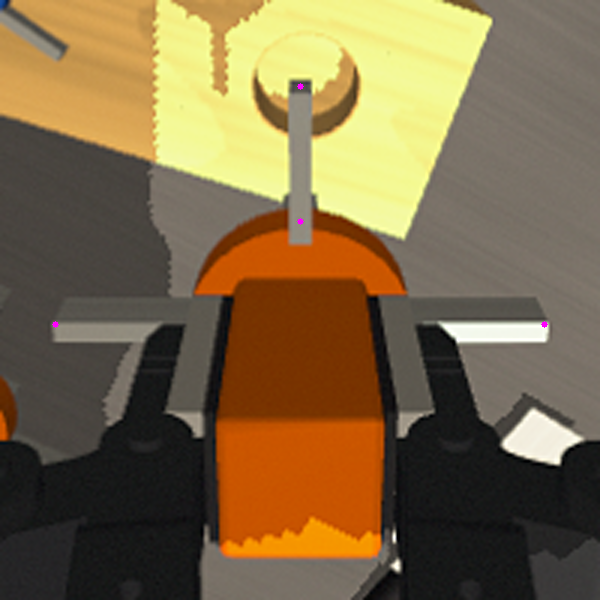

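Call:
step_arm:
  increments:
    - [-0.04, -0.366, 0, 0, 0, -9.7, 1]
    - [-0.04, -0.366, 0, 0, 0, -9.7, 1]
    - [-0.04, -0.366, 0, 0, 0, -9.7, 1]
    - [-0.04, -0.366, 0, 0, 0, -9.7, 1]
    - [-0.04, -0.366, 0, 0, 0, -9.7, 1]
    - [-0.04, -0.366, 0, 0, 0, -9.7, 1]
    - [-0.04, -0.366, 0, 0, 0, -9.7, 1]
    - [-0.04, -0.366, 0, 0, 0, -9.7, 1]
    - [-0.04, -0.366, 0, 0, 0, -9.7, 1]
    - [-0.04, -0.366, 0, 0, 0, -9.7, 1]
  force: 100

```text
t: 6.98
eef_pos: [0.5289, -0.203, 0.219]
tool_rot: [0.001, 0.986, 0.169, -0.003]
contact_force: [-0.1, -0.3, -2.1]
gripper_width: 0.265
```

Run:
```python
from h import *
for i in range(6): c=bot.read_camera('wrist')
c=save('wrist','w5.png')
np.save('w5.npy',dict(c),allow_pickle=True)
o=bot.get_obs();print(o['t'],o['eef_pos'],o['contact_force'],o['tool_rot'],2*np.degrees(np.arctan2(o['tool_rot'][2],o['tool_rot'][1])))
```

```text
7.3333 [ 0.53278726 -0.1915383   0.22093026] [ 0.04619017 -0.03105364 -1.29828672] [-4.66536964e-04  9.84345821e-01  1.76246939e-01 -3.22149100e-04] 20.302464128564026
```

View pics/w5.png

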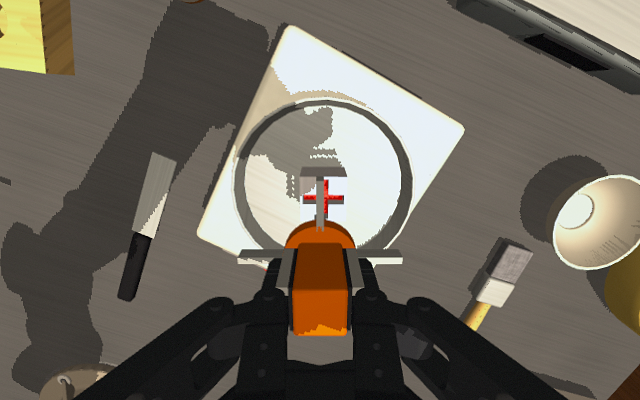

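Run:
```python
from h import *
for i in range(4): c=bot.read_camera('wrist');o=bot.get_obs();print(o['eef_pos'].round(4),np.abs(o['joint_vel']).max().round(4))
np.save('w6.npy',dict(c),allow_pickle=True)
z=.104
P=[];a=np.radians(20);ce=np.array([.5315,-.1944])
Rm=np.array([[np.cos(a),-np.sin(a)],[np.sin(a),np.cos(a)]])
W=.0045;L=.0185
out=[(L,W),(L,-W),(W,-W),(W,-L),(-W,-L),(-W,-W),(-L,-W),(-L,W),(-W,W),(-W,L),(W,L),(W,W)]
uv=proj(c,[[*(Rm@np.array(s)+ce),z] for s in out])
x,y,r=322,195,35
im=cv2.resize(c['color'][y-r:y+r,x-r:x+r,::-1],None,fx=8,fy=8,interpolation=cv2.INTER_NEAREST)
cv2.polylines(im,[((uv-[x-r,y-r]+.5)*8).astype(np.int32)],True,(255,0,255),1)
cv2.imwrite('pics/w6z.png',im)
```

```text
[ 0.5328 -0.1918  0.2211] 0.0061
[ 0.5329 -0.1921  0.2213] 0.0059
[ 0.5328 -0.1924  0.2214] 0.0042
[ 0.5328 -0.1926  0.2214] 0.0058
```

View pics/w6z.png

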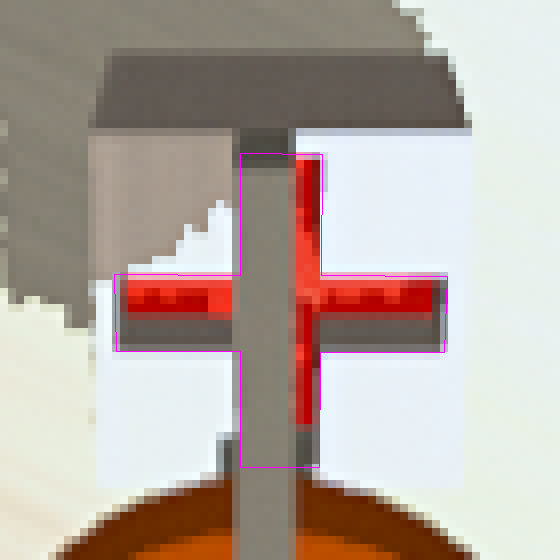

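Call:
step_arm:
  increments:
    - [-0.001, -0.001, -0.03, 0, 0, -0.3, 1]
    - [-0.001, -0.001, -0.05, 0, 0, -0.3, 1]
    - [-0.001, -0.001, -0.06, 0, 0, -0.3, 1]
    - [-0.001, -0.001, -0.06, 0, 0, -0.3, 1]
    - [-0.001, -0.001, -0.06, 0, 0, -0.3, 1]

```text
t: 7.95
eef_pos: [0.5318, -0.1941, 0.1616]
tool_rot: [-0.0, 0.985, 0.172, -0.0]
contact_force: [0.7, -0.0, -1.1]
gripper_width: 0.272
```

Run:
```python
from h import *
for i in range(16):
    c=bot.read_camera('wrist');o=bot.get_obs()
    if i%3==0: print(o['eef_pos'].round(4),2*np.degrees(np.arctan2(o['tool_rot'][2],o['tool_rot'][1])),o['contact_force'].round(2))
c=save('wrist','w7.png')
```

```text
[ 0.5325 -0.1943  0.1624] 19.856486925842795 [ 0.76 -0.04 -1.7 ]
[ 0.5326 -0.1945  0.1628] 19.842811054460263 [-0.73 -0.64 -2.32]
[ 0.5321 -0.1944  0.1622] 19.84361620270894 [-0.15  0.18 -1.99]
[ 0.5318 -0.1944  0.1617] 19.841649513373287 [ 0.04 -0.73 -2.57]
[ 0.5317 -0.1943  0.1615] 19.846819614606773 [ 0.44 -0.45 -0.73]
[ 0.5316 -0.1943  0.1614] 19.844562839667542 [ 0.22  0.51 -1.91]
```

View pics/w7.png

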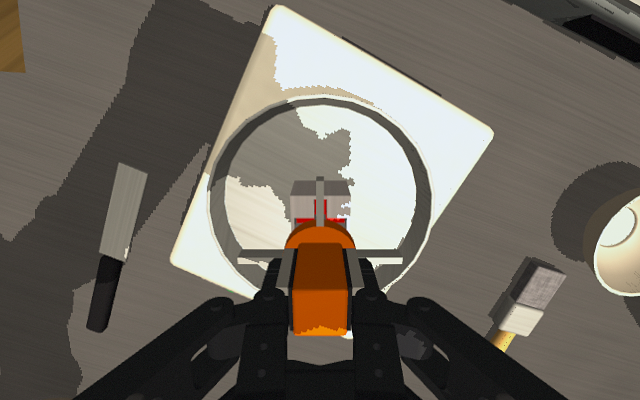

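The held blade (col 320) lines up with the hub and slot. Inserting slowly, watching the force.

Call:
step_arm:
  increments:
    - [0, 0, -0.006, 0, 0, 0, 1]
    - [0, 0, -0.012, 0, 0, 0, 1]
    - [0, 0, -0.015, 0, 0, 0, 1]
    - [0, 0, -0.018, 0, 0, 0, 1]
    - [0, 0, -0.02, 0, 0, 0, 1]
    - [0, 0, -0.022, 0, 0, 0, 1]
    - [0, 0, -0.024, 0, 0, 0, 1]
    - [0, 0, -0.024, 0, 0, 0, 1]

```text
t: 9.47
eef_pos: [0.5317, -0.1943, 0.1371]
tool_rot: [-0.0, 0.985, 0.172, 0.0]
contact_force: [0.4, -0.2, -1.5]
gripper_width: 0.271
```

Call:
step_arm:
  increments:
    - [0, 0, -0.002, 0, 0, 0, 1]
    - [0, 0, -0.004, 0, 0, 0, 1]
    - [0, 0, -0.006, 0, 0, 0, 1]
    - [0, 0, -0.008, 0, 0, 0, 1]
    - [0, 0, -0.01, 0, 0, 0, 1]
    - [0, 0, -0.01, 0, 0, 0, 1]
    - [0, 0, -0.01, 0, 0, 0, 1]

```text
t: 10.05
eef_pos: [0.5319, -0.1944, 0.128]
tool_rot: [0.0, 0.985, 0.172, 0.0]
contact_force: [-2.0, 1.2, 5.0]
gripper_width: 0.27
```

Run:
```python
from h import *
o=bot.get_obs();print(o['eef_pos'],o['contact_force'],o['torque'],o['gripper_width'])
```

```text
[ 0.53192636 -0.19436939  0.12802512] [-2.01163826  1.15664335  5.03284591] [0.21718488 0.4678231  0.01860057] 0.2703996893738168
```

Call:
step_arm:
  increments:
    - [0, 0, -0.002, 0, 0, 0, 1]
    - [0, 0, -0.004, 0, 0, 0, 1]
    - [0, 0, -0.006, 0, 0, 0, 1]
    - [0, 0, -0.006, 0, 0, 0, 1]
    - [0, 0, -0.006, 0, 0, 0, 1]

```text
t: 10.47
eef_pos: [0.532, -0.1944, 0.1223]
tool_rot: [0.0, 0.985, 0.172, 0.0]
contact_force: [-2.7, 0.5, 8.8]
gripper_width: 0.269
```

Call:
step_arm:
  increments:
    - [0, 0, -0.0015, 0, 0, 0, 1]
    - [0, 0, -0.002, 0, 0, 0, 1]
    - [0, 0, -0.002, 0, 0, 0, 1]

```text
t: 10.72
eef_pos: [0.532, -0.1944, 0.1215]
tool_rot: [0.0, 0.985, 0.172, 0.0]
contact_force: [-5.2, 2.0, 17.7]
gripper_width: 0.27
```

Call:
step_arm:
  increments:
    - [0, 0, -0.001, 0, 0, 0, 1]
    - [0, 0, -0.001, 0, 0, 0, 1]
    - [0, 0, -0.001, 0, 0, 0, 1]
    - [0, 0, -0.001, 0, 0, 0, 1]

```text
t: 11.05
eef_pos: [0.5321, -0.1944, 0.1215]
tool_rot: [0.001, 0.985, 0.172, 0.0]
contact_force: [-9.1, 2.3, 25.6]
gripper_width: 0.268
```

Run:
```python
from h import *
c=save('wrist','w8.png');s=save('scene','s8.png')
cv2.imwrite('pics/s8z.png',cv2.resize(s['color'][100:260,200:460,::-1],None,fx=3,fy=3,interpolation=cv2.INTER_CUBIC))
for i in range(6):
  bot.read_camera('wrist');o=bot.get_obs();print(o['eef_pos'],o['contact_force'],o['gripper_width'],np.abs(o['joint_vel']).max())
```

```text
[ 0.53208389 -0.19439904  0.12147405] [-8.81666109  2.42258787 25.98151999] 0.2707438145497987 0.0021024660749683227
[ 0.53207799 -0.19440469  0.12145845] [-10.16179982   2.68873364  26.16290896] 0.2714045359080644 0.0011520548101148047
[ 0.53210904 -0.1943828   0.12149911] [-10.90716944   3.33237788  26.15543183] 0.2666135069363407 0.0012876224703308296
[ 0.53210532 -0.19442063  0.12149371] [-8.09934313  2.78063287 26.1799056 ] 0.26691901965870174 0.0027132019656707627
[ 0.53207621 -0.19442733  0.12147112] [-8.91527523  2.59007723 26.17052023] 0.2660146365120096 0.0016600126254432686
[ 0.53209818 -0.19441195  0.12147681] [-8.98175512  2.09041649 26.45466739] 0.2640842194779651 0.002214460900497986
```

View pics/w8.png

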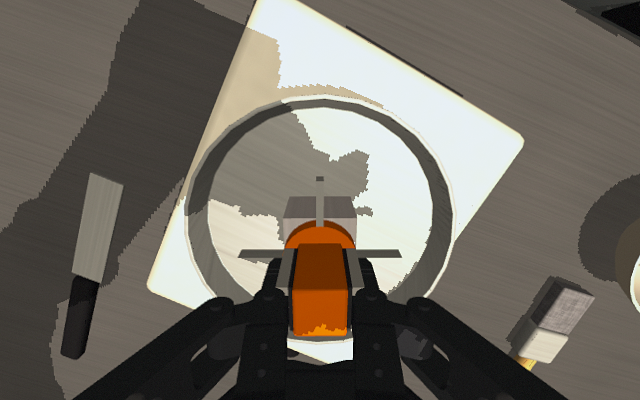

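View pics/s8z.png

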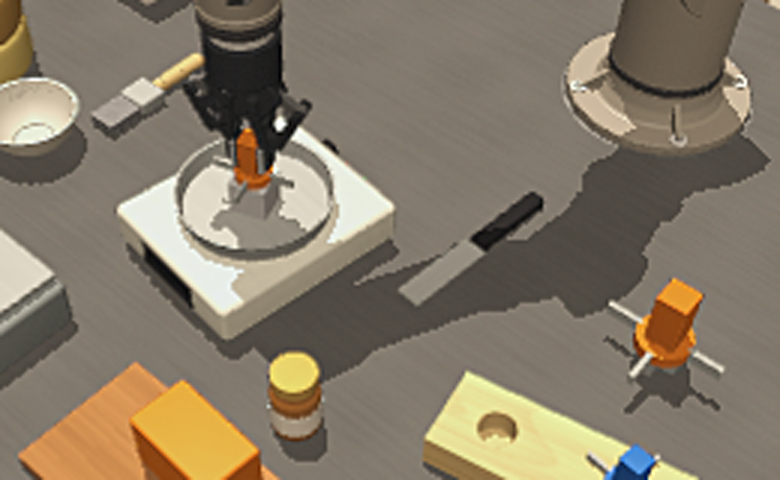

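The collar sits on the hub, the height equals the predicted home (0.1215), and it doesn't move with added force. Handing in.

Run:
```python
from h import *
print(bot.hand_in());o=bot.get_obs();print(o['t'],o['eef_pos'],o['contact_force'])
```

```text
the job is handed in; nothing more can be done
None
the job is handed in; nothing more can be done
```

I lifted the small orange rotor out of the rack, turned it about 10° to match the socket, slid it home and handed the job in while still pressing. No verdict is reported, and the plunger depth cannot be read directly.

- **Seating:** The tool stopped at z = 0.1215 m, exactly the predicted home height. Pushing another 1 mm down raised the force from 18 to 26 N without any movement.
- **Position:** The held rotor was about 0.6 mm from the measured socket centre, with its fins within about 0.2° of the slots.
- **Side load:** About 9 N of sideways force remained on the tool while pressing. The rotor stayed still.
- **Surroundings:** In the last scene picture the collar rests on the hub and the visible neighbours, including the blue rotor, the jar and the knife, look undisturbed.

The reading at hand-in came back empty. The last state comes from the checks just before hand-in, at about 11 s of the 45 s allowed.

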